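# Draw the antenna rod from its storage tube and clamp it

### The arm

A 7-joint arm with a two-finger parallel gripper is mounted at the origin on a cart in front of the work surface, level with it; the furniture and walls round the work are solid. World frame = base frame: x ahead of the robot, y to its left, z up, the work surface at z = 0. Lengths are in m, angles in rad, forces in N, time in s.
With the tool pointing down it reaches from about 0.35 to 0.9 m from the base axis. Payload 7.2 kg.
Tool frame: the origin (TCP) lies on the front face of the gripper's body, between the roots of the fingers; the fingertips stand 80 mm ahead of it and the grasp point (between the pads) lies 61 mm ahead of it; z points along the fingers, y is the line along which they close (so a half turn about z gives the same grasp; the last joint's range is limited). The gripper opens to 88 mm and grips with 3 to 60 N. Pads are 20 mm wide; open, the fingers measure 115 mm over their backs; the gripper's body (75 mm by 178 mm) begins 61 mm behind the grasp point.
Start: joints at [1.257, 0.411, -0.013, 1.596, 0.006, 1.134, -0.082], TCP at [0.152, -0.606, 0.303] pointing down, gripper open.
Joint ranges: [-2.95, 2.95], [-0.29, 1.99], [-1.47, 1.44], [0.14, 2.54], [-1.03, 4.17], [0.13, 1.85], [-2.86, 2.86]. Speed limits (rad/s): [2.39, 2.39, 3.01, 3.01, 3.14, 3.14, 3.14].

### API

Orientations are given as [roll, pitch, yaw] about the fixed x, y, z axes, in that order (R = Rz(yaw) Ry(pitch) Rx(roll)).
In Python, from rig import sense, read_camera, finish_job gives the robot as it stands. The module is installed in compiled form; this text tells all that it offers.
- The arm moves only by the shell command python3 -m inch 'ROWS' [FORCE]. ROWS is JSON, a list of rows, each an object of numbers: "ax", "ay", "az": the turn, a rotation vector about the tool's x, y, z in degrees; "x", "y", "z": the shift along the tool's x, y, z in m; "fingers": the finger opening in m, from 0 to 0.0878. A call has 1 to 10 rows; each row shifts and turns the commanded pose from where the row before left it, along the tool's axes as they then stand; what a row does not reach is not made up. A row lasts 1/8 s, in which the tool goes at most 62.5 mm and 10.7 degrees, less where a joint would pass 70% of its speed; a pose out of reach is approached as far as the arm can. A call is refused whole if a number of a shift passes 0.0625 or a number of a turn 10.7, either way. A call with a gripper value outside its range is refused whole. The fingers move at their own pace and stop on an object; FORCE is the grip in N (left out, the last holds). Time passes only in rows, so rows that do not move let the fingers close. It gives the time, the measured TCP pose, the force, the opening and the grip force at its end, in the units of the state.
- sense(): the state, without advancing time (a new reading comes with each control period).
- read_camera(name): name is "side" or "top"; returns a dict with "color" (480x640x3 uint8, blue, green, red), "range_z" (480x640 float32, m along the optical axis (not along the pixel's ray), 0 where there is no reading), "mtx" (3x3 intrinsics, pixels), "R" (3x3) and "t" (3): a world point X has camera coordinates R X + t. Camera axes: x right, y down, z forward; pixel columns grow to the right and rows downward; lengths in m; the calibration is good to about 2 mm. A picture is of the moment at which its call begins.
- finish_job(): hands the job in; it is judged then, once.
The state is a dict: "time_s": time; "qpos": joint angles; "joint_velocities": joint speeds; "joint_torque": joint torques, N m; "ee_pos": TCP position; "tcp_rot": TCP orientation; "contact_force": force on the tool from outside, world axes, zero at the start; "wrist_torque": the same for the moment, N m; "opening": finger opening in m; "gripper_force": force on a finger pad.
Only numpy, scipy, OpenCV 4.12 (cv2) and the standard library are available. Lean on these libraries where they do the work, as an engineer would, in place of code of your own. Each camera call takes 0.05 s, during which the arm holds its last target. There are 200 camera calls.

### The job

Draw the antenna rod straight out of the storage tube under the little roof until its whole length is out, regrasping it along the way because the U-shaped rest stops your hand. Then lift it out of the rest, lay it centred in both V-blocks of the open clamp, and only then swing the clamp arm down onto it until it is fully closed; let go of everything. Do not drop the rod, and leave the tape roll and the tin of screws where they are.

Things in the scene. Friction and masses are not known exactly. Their poses are not given: they have to be found in the camera images.
- rack: Rod rack, fixed: plywood base 80 x 290 mm, 12 mm thick, with a level grey tube under a small plywood roof. Origin on the table under the tube's open mouth; x across the tube, y along the tube away from the mouth (the rod comes out towards -y), z up. Base from y = -139 to 151 mm. Four roof posts, 12 x 14 mm, at x = +-34, y = 22 and 142 mm.
- tube_mouth (a point): Centre of the tube's open mouth, 75 mm above the table; axes as the rack's. Outer diameter 28 mm, bore 19 mm, 138 mm deep, closed at the far end.
- roof_edge (a point): Middle of the lower front edge of the roof, 155 mm above the table, overhanging the mouth by 30 mm; the roof reaches 40 mm to either side and back over the whole tube, and is 12 mm thick with small things up to 20 mm high on it. An upright hand gripping near the mouth hits it: lean the hand towards the rack's -y, fingers pointing down and back to the mouth.
- rod_rest (a point): U-shaped rod rest of 8 mm round bar, 118 mm in front of the mouth (free gap 114 mm); the point is the middle of the rod's place in it. A sloping tongue below leads a drooping tip up into it. Open at the top, 26 mm wide inside, its arms end 94 mm above the table. The rod passes through it; fingers that hold the rod do not.
- rod_center (a point): Middle of the loose plain aluminium rod, 16 mm thick, 180 mm long, about 0.12 kg; y runs along the rod, +y to the end that is in the tube. It slides easily; let go when half drawn, its front end droops a few mm. At the start it lies on the bottom of the bore, axis at about 73.5 mm height, and sticks out of the mouth by 48 to 62 mm.
- rod_tail (a point): Centre of the end face of the rod that is deep in the tube at the start, 90 mm along the rod's +y from its middle.
- clamp: Steel clamp, fixed: base x from -35 to 50 mm, y from -80 to 80 mm, 10 mm thick. Origin on the table under the middle of the rod's place; the seated rod lies along y. The clamp arm is hinged beside the V-block at y = +65 mm, on the +x side; its hinge cheeks, 75 mm high, stand at x = 26 to 42 mm, y = 48 to 82 mm.
- cradle (a point): Middle of the rod's place, on the axis of a seated rod, 50 mm above the table; axes as the clamp's. Two V-blocks, 16 mm wide, centred 65 mm to either side along y, V mouth 31 mm wide with edges 4 mm above the axis. Between them only the base lies below, so a hand can hold the rod there.
- clamp_arm (a joint): Angle of the clamp arm (rad): about 0 when closed, the arm level and its rubber pad resting on the seated rod; starts at 1.45 to 1.6, standing up. It stays where it is left (stiff hinge: 2 to 3 N at its end moves it).
- lever_hinge (a point): Hinge of the clamp arm, at x = 34 mm, y = 65 mm, z = 66 mm of the clamp; the axis is the clamp's y. From here the closed arm reaches to the clamp's -x, across the rod; opening lifts it.
- lever_grip (a point): Middle of the round cross grip (12 mm thick, 40 mm long) at the free end of the clamp arm, 75 mm from the hinge. The arm is a flat bar 22 mm wide, 10 mm thick.
- tape_black_mid (a point): Middle of a roll of black tape, 62 mm wide, 19 mm high, standing by; leave alone.
- parts_tin_mid (a point): Middle of a round open tin of screws, 63 mm wide, 26 mm high, standing by; leave alone.

How it is judged:
By the outcome, as a careful person would: the job done as asked, in the order asked, and still so for the second after the job is handed in, with the robot touching nothing.
It also fails if it takes over 58 s, if anything falls off the work surface, if the arm or the gripper's body presses on something with over 40 N, if the wrist force passes 120 N, or if a joint passes its speed limit or range.

## Working session

There is one attempt and no reset: what is moved stays moved. The work goes in short steps, Python scripts to look and compute and a shell command to move; the robot and the scene stay as the last step left them, time stands still between calls to the robot, and variables do not carry over. Pictures are saved under pics/ and viewed, at most 10 in all, crops included, and the job is handed in when it is done.

```bash
mkdir -p pics; python3 - <<'E'
from rig import sense, read_camera
import cv2,numpy as np
s=sense(); print({k:np.round(v,3).tolist() for k,v in s.items()})
for n in("side","top"):
    c=read_camera(n); np.savez(f"{n}0.npz",**c); cv2.imwrite(f"pics/{n}0.png",c["color"])
    print(n,c["mtx"].round(1).tolist(),c["R"].round(3).tolist(),c["t"].round(3).tolist(),"cam at",(-c["R"].T@c["t"]).round(3))
E
```

```text
{'time_s': 0.0, 'qpos': [1.257, 0.412, -0.013, 1.597, 0.006, 1.134, -0.082], 'joint_velocities': [-0.001, 0.0, 0.0, 0.002, -0.002, -0.001, 0.001], 'joint_torque': [-0.0, -58.796, 0.642, -29.108, -0.054, 0.018, 0.0], 'ee_pos': [0.152, -0.606, 0.302], 'tcp_rot': [-3.14, 0.0, 0.246], 'contact_force': [-0.01, 0.038, 0.555], 'wrist_torque': [-0.012, 0.025, 0.006], 'gripper_force': 0.0, 'opening': 0.088}
side [[506.3, 0.0, 320.7], [0.0, 506.3, 233.4], [0.0, 0.0, 1.0]] [[0.823, -0.567, -0.02], [-0.236, -0.31, -0.921], [0.516, 0.763, -0.389]] [-0.398, 0.306, 0.423] cam at [ 0.182 -0.454  0.439]
top [[501.7, 0.0, 318.4], [0.0, 501.7, 237.9], [0.0, 0.0, 1.0]] [[0.149, -0.989, -0.002], [-0.966, -0.146, -0.214], [0.212, 0.034, -0.977]] [0.115, 0.652, 0.844] cam at [0.434 0.18  0.964]
```

View pics/side0.png

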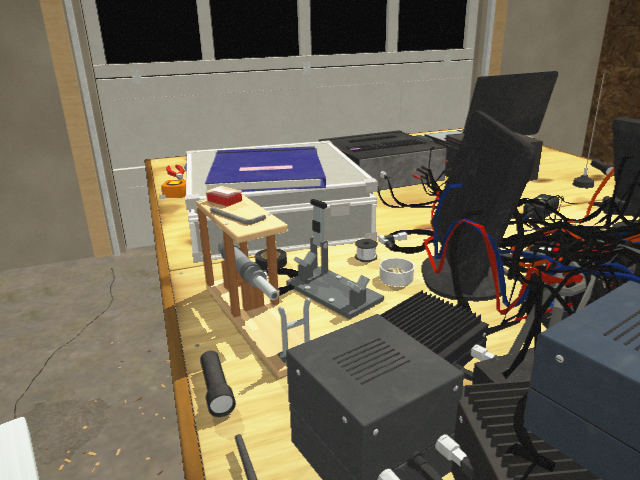

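View pics/top0.png

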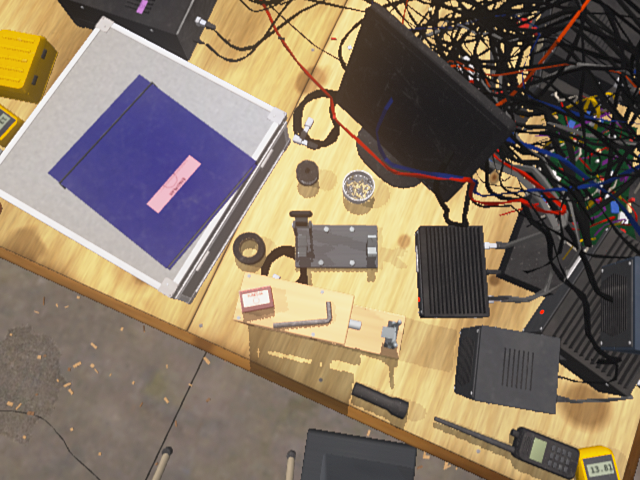

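The side view shows the rack (roof near (240,215), rod tip (272,295), rest (293,330)) and the clamp at (335,285) with its arm standing up to (320,205). The top view shows the rod at (355,324), the rest at (390,337) and the clamp base at (337,247). Next I'll take enlarged crops.

```bash
python3 - <<'E'
import cv2,numpy as np
a=cv2.imread("pics/top0.png")[195:365,225:425]; b=cv2.imread("pics/side0.png")[185:385,185:415]
cv2.imwrite("pics/topc.png",cv2.resize(a,None,fx=4,fy=3.5,interpolation=cv2.INTER_CUBIC)[:600]) if 0 else cv2.imwrite("pics/topc.png",cv2.resize(a,(800,595) if 0 else (700,595),interpolation=cv2.INTER_CUBIC))
cv2.imwrite("pics/sidec.png",cv2.resize(b,(690,600),interpolation=cv2.INTER_CUBIC))
E
```

```text
(no output)
```

View pics/topc.png

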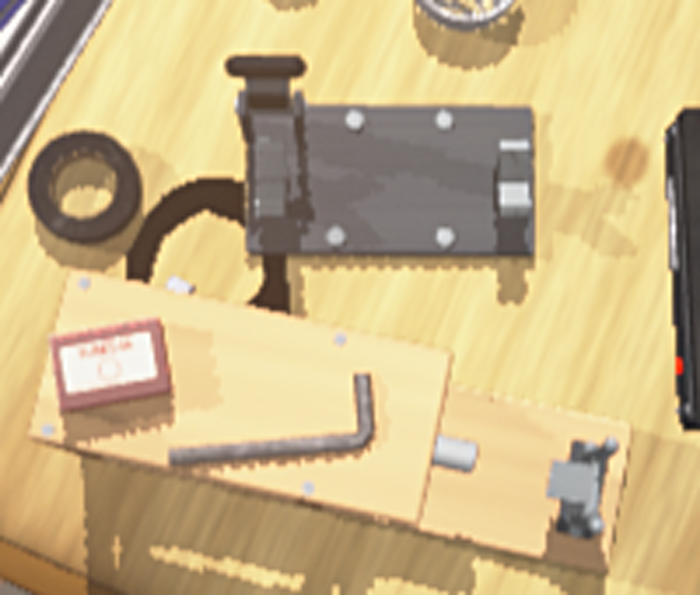

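View pics/sidec.png

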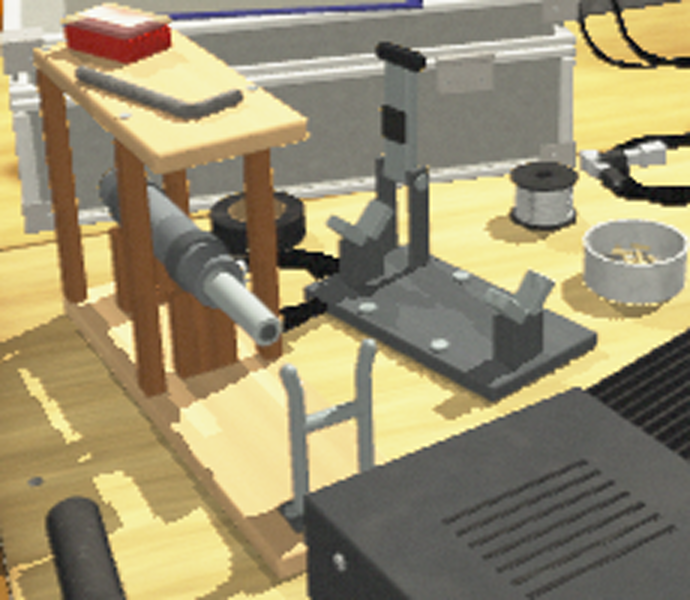

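The crops show, in original pixels:
- **Top view:** roof front corners (354,296) and (344,344), base front corners (406,316) and (398,358), clamp base corners (378,225), (377,267) and (295,268), lever grip (301,214).
- **Side view:** rod tip (274,294), rest arm tops (282,309) and (308,300), lever grip (319,204).

```bash
cat > h.py <<'E'
import numpy as np
from scipy.spatial.transform import Rotation as Ro
def load(n): return dict(np.load(n+".npz"))
def ray(c,uv):
    d=c["R"].T@np.linalg.solve(c["mtx"],[*uv,1.]); return -c["R"].T@c["t"],d
def plane(c,uv,z):
    o,d=ray(c,uv); return o+d*(z-o[2])/d[2]
def tri(c1,u1,c2,u2):
    o1,d1=ray(c1,u1);o2,d2=ray(c2,u2)
    k=np.linalg.lstsq(np.c_[d1,-d2],o2-o1,rcond=None)[0]
    a=o1+k[0]*d1;b=o2+k[1]*d2; return (a+b)/2,np.linalg.norm(a-b)
def proj(c,X):
    p=c["mtx"]@(c["R"]@X+c["t"]); return p[:2]/p[2]
def depth(c,uv):
    o,d=ray(c,uv); u,v=np.round(uv).astype(int); return o+d*c["range_z"][v,u]
E
python3 - <<'E'
from h import *
np.set_printoptions(precision=4,suppress=True)
T,S=load("top0"),load("side0")
rf=[plane(T,p,.167) for p in((354.1,295.6),(344.4,344.1),(244.4,271.6),(234.1,319.9))]
print("roof",*rf, "w",np.linalg.norm(rf[0]-rf[1]),"l",np.linalg.norm(rf[0]-rf[2]))
y=(rf[2]+rf[3]-rf[0]-rf[1]);y/=np.linalg.norm(y);print("ydir",y,"yaw",np.degrees(np.arctan2(-y[0],y[1])))
print("mouth",(rf[0]+rf[1])/2+y*.03)
b=[plane(T,p,.012) for p in((405.6,316.4),(398.4,357.9))];print("base",*b,"mid+139",(b[0]+b[1])/2+y*.139, b[0]-b[1])
print("rest z",[plane(T,p,.094) for p in((399.9,321.6),(395.6,345))],[plane(S,p,.09) for p in((281.7,308.7),(308.3,300))])
print("rest tri",tri(T,(399.9,321.6),S,(308.3,300)),tri(T,(395.6,345),S,(281.7,308.7)))
print("rodtip",plane(S,(273.7,294.3),.0735),depth(S,(273.7,294.3)),tri(T,(360.7,324.4),S,(273.7,294.3)))
c=[plane(T,p,.010) for p in((377.9,225.3),(377.3,267.3),(295,267.9))];print("clampbase",*c,np.linalg.norm(c[0]-c[1]),np.linalg.norm(c[2]-c[1]))
cs=[plane(S,p,.010) for p in((383.3,297.7),(349.3,316.7))];print("side",*cs)
cy=c[2]-c[1];cy/=np.linalg.norm(cy);cx=np.array([cy[1],-cy[0],0]);print("cy",cy,"yaw",np.degrees(np.arctan2(-cy[0],cy[1])),"corig",c[1]+cy*.08+cx*.035, c[0]+cy*.08-cx*.05)
print("grip",tri(T,(300.7,213.9),S,(318.7,203.7)))
print("clamp Vblock depth T",[depth(T,p) for p in((371.5,245),(371.5,237))])
E
```

```text
roof [0.5227 0.1377 0.167 ] [0.4459 0.1425 0.167 ] [0.5346 0.3167 0.167 ] [0.4568 0.3189 0.167 ] w 0.07699775646015902 l 0.17944065926230662
ydir [0.064 0.998 0.   ] yaw -3.667046197859255
mouth [0.4862 0.17   0.167 ]
base [0.5158 0.0286 0.012 ] [0.4384 0.0332 0.012 ] mid+139 [0.486  0.1696 0.012 ] [ 0.0774 -0.0046  0.    ]
rest z [array([0.4985, 0.0503, 0.094 ]), array([0.4585, 0.053 , 0.094 ])] [array([0.4592, 0.0515, 0.09  ]), array([0.4996, 0.0494, 0.09  ])]
rest tri (array([0.4991, 0.0495, 0.09  ]), np.float64(0.0007894205956948504)) (array([0.459 , 0.0521, 0.0897]), np.float64(0.0009105037264399408))
rodtip [0.4832 0.1167 0.0735] [0.4812 0.1129 0.0759] (array([0.4838, 0.1151, 0.0743]), np.float64(0.0025351163576193573))
clampbase [0.6833 0.1017 0.01  ] [0.6007 0.0925 0.01  ] [0.5759 0.2487 0.01  ] 0.08316091041781722 0.15816822110266748
side [0.6771 0.0967 0.01  ] [0.596  0.0839 0.01  ]
cy [-0.1564  0.9877  0.    ] yaw 9.00077090374862 corig [0.6227 0.177  0.01  ] [0.6214 0.1729 0.01  ]
grip (array([0.6503, 0.2442, 0.14  ]), np.float64(0.0014439362099231906))
clamp Vblock depth T [array([0.6355, 0.1115, 0.0418]), array([0.6481, 0.1142, 0.0531])]
```

```bash
python3 -m inch '[{"az":-10.34,"z":-0.012},{"az":-10.34,"z":-0.012},{"az":-10.34,"z":-0.012},{"az":-10.34,"z":-0.012},{"az":-10.34,"z":-0.012},{"az":-10.34,"z":-0.012},{"az":-10.34,"z":-0.012}]'
python3 -m inch '[{"x":0.0562,"y":0.0238},{"x":0.0562,"y":0.0238},{"x":0.0562,"y":0.0238},{"x":0.0562,"y":0.0238},{"x":0.0562,"y":0.0238},{"x":0.0562,"y":0.0238}]'
```

```text
invalid input at $[0]: expected keys ax, ay, az, x, y, z, fingers
invalid input at $[0]: expected keys ax, ay, az, x, y, z, fingers
```

```bash
python3 -m inch '[{"ax":0,"ay":0,"az":-10.34,"x":0,"y":0,"z":-0.012,"fingers":0.0878},{"ax":0,"ay":0,"az":-10.34,"x":0,"y":0,"z":-0.012,"fingers":0.0878},{"ax":0,"ay":0,"az":-10.34,"x":0,"y":0,"z":-0.012,"fingers":0.0878},{"ax":0,"ay":0,"az":-10.34,"x":0,"y":0,"z":-0.012,"fingers":0.0878},{"ax":0,"ay":0,"az":-10.34,"x":0,"y":0,"z":-0.012,"fingers":0.0878},{"ax":0,"ay":0,"az":-10.34,"x":0,"y":0,"z":-0.012,"fingers":0.0878},{"ax":0,"ay":0,"az":-10.34,"x":0,"y":0,"z":-0.012,"fingers":0.0878}]'
python3 -m inch '[{"ax":0,"ay":0,"az":0,"x":0.0562,"y":0.0238,"z":0,"fingers":0.0878},{"ax":0,"ay":0,"az":0,"x":0.0562,"y":0.0238,"z":0,"fingers":0.0878},{"ax":0,"ay":0,"az":0,"x":0.0562,"y":0.0238,"z":0,"fingers":0.0878},{"ax":0,"ay":0,"az":0,"x":0.0562,"y":0.0238,"z":0,"fingers":0.0878},{"ax":0,"ay":0,"az":0,"x":0.0562,"y":0.0238,"z":0,"fingers":0.0878},{"ax":0,"ay":0,"az":0,"x":0.0562,"y":0.0238,"z":0,"fingers":0.0878}]'
```

```text
time_s: 0.98
ee_pos: [0.152, -0.606, 0.3865]
tcp_rot: [-3.141, -0.001, 1.515]
contact_force: [0.5, -0.2, -0.1]
opening: 0.0878
gripper_force: 0.0
time_s: 1.72
ee_pos: [0.3158, -0.2765, 0.3866]
tcp_rot: [-3.142, 0.0, 1.509]
contact_force: [0.8, -0.6, 0.3]
opening: 0.0879
gripper_force: 0.0
```

```bash
python3 -m inch '[{"ax":0,"ay":0,"az":0,"x":0.0559,"y":0.0238,"z":0,"fingers":0.0878},{"ax":0,"ay":0,"az":0,"x":0.0559,"y":0.0238,"z":0,"fingers":0.0878},{"ax":0,"ay":0,"az":0,"x":0.0559,"y":0.0238,"z":0,"fingers":0.0878},{"ax":0,"ay":0,"az":0,"x":0.0559,"y":0.0238,"z":0,"fingers":0.0878},{"ax":0,"ay":0,"az":0,"x":0.0559,"y":0.0238,"z":0,"fingers":0.0878},{"ax":0,"ay":0,"az":0,"x":0.0559,"y":0.0238,"z":0,"fingers":0.0878}]'
python3 -m inch '[{"ax":0,"ay":0,"az":0,"x":0,"y":0,"z":0.058,"fingers":0.06},{"ax":0,"ay":0,"az":0,"x":0,"y":0,"z":0.058,"fingers":0.06},{"ax":0,"ay":0,"az":0,"x":0,"y":0,"z":0.058,"fingers":0.06},{"ax":0,"ay":10,"az":0,"x":0,"y":0,"z":0,"fingers":0.06},{"ax":0,"ay":10,"az":0,"x":0,"y":0,"z":0,"fingers":0.06},{"ax":0,"ay":10,"az":0,"x":0,"y":0,"z":0,"fingers":0.06},{"ax":0,"ay":0,"az":0,"x":0,"y":0,"z":0,"fingers":0.06}]'
cat > st.py <<'E'
from h import *
from rig import sense
import sys
s=sense();R=Ro.from_euler("xyz",s["tcp_rot"]).as_matrix();p=np.array(s["ee_pos"]);g=p+.061*R[:,2]
np.set_printoptions(precision=4,suppress=True)
print("t",round(s["time_s"],2),"tcp",p,"grasp",g,"tool x",R[:,0],"y",R[:,1],"z",R[:,2],"F",np.round(s["contact_force"],1),"op",s["opening"],"q",np.round(s["qpos"],2))
if len(sys.argv)>3: print("grasp shift in tool axes",R.T@(np.array(sys.argv[1:4],float)-g))
E
python3 st.py 0.4836 0.130 0.0735
```

```text
time_s: 2.48
ee_pos: [0.4791, 0.0489, 0.3867]
tcp_rot: [3.141, 0.001, 1.508]
contact_force: [0.6, -0.9, 1.0]
opening: 0.0878
gripper_force: 0.0
time_s: 3.35
ee_pos: [0.4784, 0.0443, 0.2111]
tcp_rot: [-3.137, -0.526, 1.5]
contact_force: [-0.0, -1.0, 1.1]
opening: 0.0601
gripper_force: 0.0
t 3.35 tcp [0.4784 0.0443 0.2111] grasp [0.4803 0.0749 0.1583] tool x [0.0613 0.8628 0.5018] y [ 0.9976 -0.0686 -0.0039] z [ 0.031   0.5008 -0.865 ] F [-0.  -1.   1.1] op 0.060123356645787086 q [ 0.93  0.57 -1.08  2.03 -0.03  0.75 -0.1 ]
grasp shift in tool axes [ 0.0052 -0.0002  0.1011]
```

```bash
python3 -m inch '[{"ax":0,"ay":0,"az":0,"x":0.0026,"y":0,"z":0.034,"fingers":0.06},{"ax":0,"ay":0,"az":0,"x":0.0026,"y":0,"z":0.034,"fingers":0.06},{"ax":0,"ay":0,"az":0,"x":0,"y":0,"z":0.033,"fingers":0.06},{"ax":0,"ay":0,"az":0,"x":0,"y":0,"z":0,"fingers":0.06}]'
python3 st.py 0.4836 0.130 0.0735
python3 - <<'E'
from rig import read_camera
import cv2,numpy as np
a=[]
c=read_camera("side"); a.append(cv2.resize(c["color"][200:390,190:420],(690,570)));cv2.imwrite("pics/g1.png",a[0])
E
```

```text
time_s: 3.85
ee_pos: [0.4806, 0.1049, 0.1273]
tcp_rot: [-3.14, -0.521, 1.514]
contact_force: [0.2, -0.4, 0.1]
opening: 0.0598
gripper_force: 0.0
t 3.85 tcp [0.4806 0.1049 0.1273] grasp [0.4822 0.1352 0.0744] tool x [0.0491 0.8658 0.4979] y [ 0.9984 -0.0557 -0.0017] z [ 0.0262  0.4972 -0.8672] F [ 0.2 -0.4  0.1] op 0.05984554749949891 q [ 0.7   0.68 -0.95  2.09  0.05  0.52 -0.2 ]
grasp shift in tool axes [-0.0049  0.0017 -0.0018]
```

View pics/g1.png

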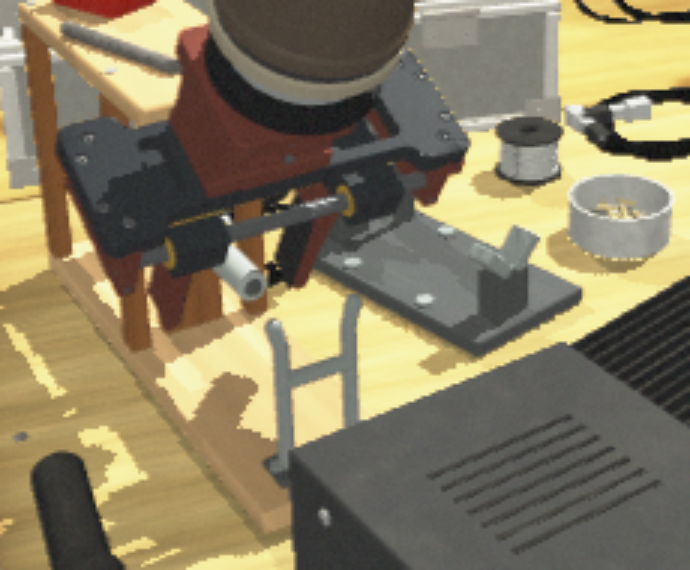

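The picture shows the rod (tip at about (273,296) in full-image pixels) between the open fingers, with the hand clear of the roof. I'll close the fingers, then pull.

```bash
python3 -m inch '[{"ax":0,"ay":0,"az":0,"x":-0.0043,"y":0.0015,"z":-0.0025,"fingers":0.06},{"ax":0,"ay":0,"az":0,"x":0,"y":0,"z":0,"fingers":0},{"ax":0,"ay":0,"az":0,"x":0,"y":0,"z":0,"fingers":0},{"ax":0,"ay":0,"az":0,"x":0,"y":0,"z":0,"fingers":0},{"ax":0,"ay":0,"az":0,"x":0,"y":0,"z":0,"fingers":0}]' 25
python3 st.py
```

```text
time_s: 4.53
ee_pos: [0.4832, 0.0972, 0.1278]
tcp_rot: [-3.142, -0.524, 1.509]
contact_force: [0.1, -0.2, -0.8]
opening: 0.0236
gripper_force: 0.0
t 4.53 tcp [0.4832 0.0972 0.1278] grasp [0.4851 0.1276 0.075 ] tool x [0.0536 0.8644 0.5   ] y [ 0.9981 -0.0619 -0.    ] z [ 0.0309  0.499  -0.866 ] F [ 0.1 -0.2 -0.8] op 0.023626309008860272 q [ 0.72  0.69 -0.95  2.09  0.05  0.53 -0.19]
```

```bash
python3 -m inch '[{"ax":0,"ay":0,"az":0,"x":0,"y":0,"z":0,"fingers":0},{"ax":0,"ay":0,"az":0,"x":0,"y":0,"z":0,"fingers":0},{"ax":0,"ay":0,"az":0,"x":0,"y":0,"z":0,"fingers":0}]' 25
python3 -m inch '[{"ax":0,"ay":0,"az":0,"x":-0.0078,"y":0,"z":-0.0045,"fingers":0},{"ax":0,"ay":0,"az":0,"x":-0.0078,"y":0,"z":-0.0045,"fingers":0},{"ax":0,"ay":0,"az":0,"x":-0.0078,"y":0,"z":-0.0045,"fingers":0},{"ax":0,"ay":0,"az":0,"x":-0.0078,"y":0,"z":-0.0045,"fingers":0},{"ax":0,"ay":0,"az":0,"x":-0.0052,"y":0,"z":-0.003,"fingers":0},{"ax":0,"ay":0,"az":0,"x":0,"y":0,"z":0,"fingers":0}]' 25
python3 st.py
```

```text
time_s: 4.9
ee_pos: [0.4825, 0.0973, 0.1276]
tcp_rot: [-3.14, -0.523, 1.509]
contact_force: [-3.7, -3.7, 2.1]
opening: 0.0153
gripper_force: 25.0
time_s: 5.65
ee_pos: [0.4808, 0.0542, 0.1275]
tcp_rot: [-3.142, -0.523, 1.508]
contact_force: [-3.5, -1.2, 1.2]
opening: 0.0155
gripper_force: 25.0
t 5.65 tcp [0.4808 0.0542 0.1275] grasp [0.4827 0.0846 0.0747] tool x [0.0548 0.8647 0.4993] y [ 0.998  -0.0632 -0.    ] z [ 0.0315  0.4983 -0.8664] F [-3.5 -1.2  1.2] op 0.015492873823401114 q [ 0.81  0.7  -0.96  2.08  0.06  0.57 -0.12]
```

```bash
python3 -m inch '[{"ax":0,"ay":0,"az":0,"x":0,"y":0,"z":0,"fingers":0.034},{"ax":0,"ay":0,"az":0,"x":0,"y":0,"z":0,"fingers":0.034},{"ax":0,"ay":0,"az":0,"x":0.014,"y":0,"z":0.008,"fingers":0.034},{"ax":0,"ay":0,"az":0,"x":0.014,"y":0,"z":0.008,"fingers":0.034},{"ax":0,"ay":0,"az":0,"x":0.0137,"y":0,"z":0.008,"fingers":0.034},{"ax":0,"ay":0,"az":0,"x":0,"y":0,"z":0,"fingers":0.034},{"ax":0,"ay":0,"az":0,"x":0,"y":0,"z":0,"fingers":0},{"ax":0,"ay":0,"az":0,"x":0,"y":0,"z":0,"fingers":0},{"ax":0,"ay":0,"az":0,"x":0,"y":0,"z":0,"fingers":0},{"ax":0,"ay":0,"az":0,"x":0,"y":0,"z":0,"fingers":0}]' 25
python3 st.py
python3 - <<'E'
from rig import read_camera
import cv2,numpy as np
c=read_camera("side"); cv2.imwrite("pics/g2.png",cv2.resize(c["color"][200:390,190:420],(690,570)));np.savez("side2.npz",**c)
E
```

```text
time_s: 6.9
ee_pos: [0.4829, 0.103, 0.1276]
tcp_rot: [-3.14, -0.523, 1.509]
contact_force: [-5.0, -2.5, 3.0]
opening: 0.0151
gripper_force: 24.9
t 6.9 tcp [0.4829 0.103  0.1276] grasp [0.4847 0.1334 0.0747] tool x [0.0539 0.8646 0.4995] y [ 0.9981 -0.0614 -0.0014] z [ 0.0295  0.4987 -0.8663] F [-5.  -2.5  3. ] op 0.015088043782165238 q [ 0.7   0.69 -0.95  2.09  0.05  0.52 -0.2 ]
```

View pics/g2.png

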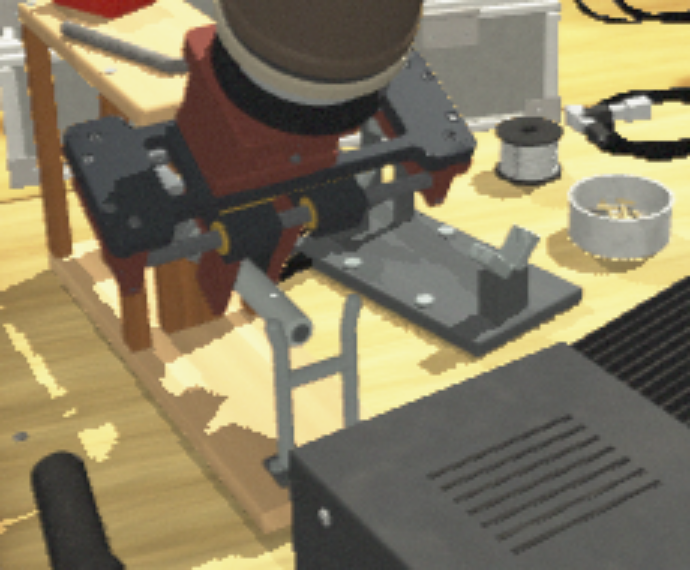

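The rod tip, at about (291,310) in full-image pixels, now stands just before the rest and between its arms. Next is the second stroke.

```bash
python3 -m inch '[{"ax":0,"ay":0,"az":0,"x":-0.0078,"y":0,"z":-0.0045,"fingers":0},{"ax":0,"ay":0,"az":0,"x":-0.0078,"y":0,"z":-0.0045,"fingers":0},{"ax":0,"ay":0,"az":0,"x":-0.0078,"y":0,"z":-0.0045,"fingers":0},{"ax":0,"ay":0,"az":0,"x":-0.0078,"y":0,"z":-0.0045,"fingers":0},{"ax":0,"ay":0,"az":0,"x":-0.0078,"y":0,"z":-0.0045,"fingers":0},{"ax":0,"ay":0,"az":0,"x":-0.0027,"y":0,"z":-0.0015,"fingers":0},{"ax":0,"ay":0,"az":0,"x":0,"y":0,"z":0,"fingers":0}]' 25
python3 st.py
python3 - <<'E'
from rig import read_camera
import cv2,numpy as np
c=read_camera("side"); cv2.imwrite("pics/g3.png",cv2.resize(c["color"][200:390,190:420],(690,570)));np.savez("side3.npz",**c)
E
```

```text
time_s: 7.82
ee_pos: [0.4811, 0.0545, 0.1282]
tcp_rot: [3.141, -0.524, 1.508]
contact_force: [-2.1, -0.4, 9.8]
opening: 0.015
gripper_force: 25.0
t 7.83 tcp [0.4811 0.0545 0.1282] grasp [0.4831 0.085  0.0754] tool x [0.054  0.8643 0.5   ] y [ 0.998  -0.0628  0.0009] z [ 0.0321  0.499  -0.866 ] F [-2.1 -0.4  9.8] op 0.014959248699109844 q [ 0.81  0.7  -0.96  2.08  0.06  0.58 -0.12]
```

View pics/g3.png

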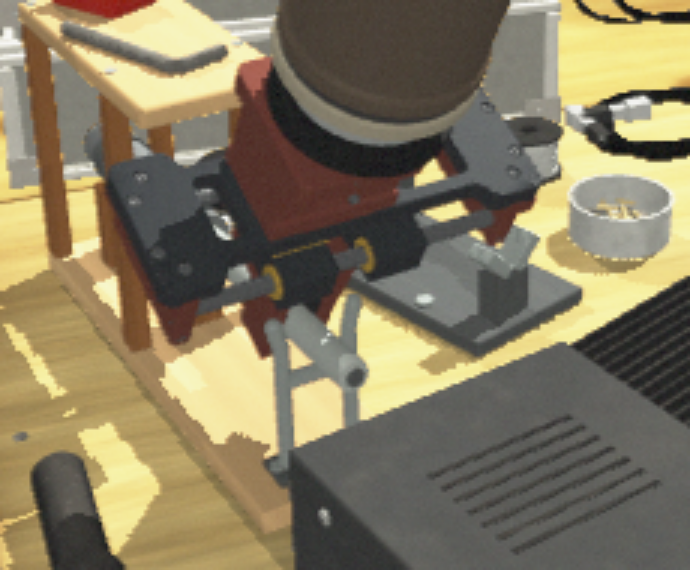

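The rod is through the rest with its tip near (307,324). Next I'll regrasp and compute the tip position.

```bash
python3 -m inch '[{"ax":0,"ay":0,"az":0,"x":0,"y":0,"z":0,"fingers":0.034},{"ax":0,"ay":0,"az":0,"x":0,"y":0,"z":0,"fingers":0.034},{"ax":0,"ay":0,"az":0,"x":0.014,"y":0,"z":0.008,"fingers":0.034},{"ax":0,"ay":0,"az":0,"x":0.014,"y":0,"z":0.008,"fingers":0.034},{"ax":0,"ay":0,"az":0,"x":0.0137,"y":0,"z":0.008,"fingers":0.034},{"ax":0,"ay":0,"az":0,"x":0,"y":0,"z":0,"fingers":0.034},{"ax":0,"ay":0,"az":0,"x":0,"y":0,"z":0,"fingers":0},{"ax":0,"ay":0,"az":0,"x":0,"y":0,"z":0,"fingers":0},{"ax":0,"ay":0,"az":0,"x":0,"y":0,"z":0,"fingers":0},{"ax":0,"ay":0,"az":0,"x":0,"y":0,"z":0,"fingers":0}]' 25
python3 st.py
python3 - <<'E'
from h import *
S=load("side3");
for z in(.072,.0735,.077):print(z,plane(S,(307.3,324.3),z))
print(plane(S,(290.7,310.3),.072),depth(S,(307.3,324.3)))
E
```

```text
time_s: 9.12
ee_pos: [0.4828, 0.1031, 0.1276]
tcp_rot: [-3.14, -0.523, 1.508]
contact_force: [-5.0, -2.8, 4.5]
opening: 0.0153
gripper_force: 24.9
t 9.12 tcp [0.4828 0.1031 0.1276] grasp [0.4846 0.1335 0.0748] tool x [0.0539 0.8646 0.4996] y [ 0.9981 -0.0614 -0.0016] z [ 0.0293  0.4988 -0.8662] F [-5.  -2.8  4.5] op 0.015321951529752059 q [ 0.7   0.69 -0.95  2.09  0.05  0.52 -0.2 ]
0.072 [0.4807422  0.02411681 0.072     ]
0.0735 [0.47951856 0.02216067 0.0735    ]
0.077 [0.47666341 0.01759635 0.077     ]
[0.48134055 0.06666159 0.072     ] [0.4791432  0.02156061 0.07396014]
```

```bash
python3 -m inch '[{"ax":0,"ay":0,"az":0,"x":-0.0078,"y":0,"z":-0.0045,"fingers":0},{"ax":0,"ay":0,"az":0,"x":-0.0078,"y":0,"z":-0.0045,"fingers":0},{"ax":0,"ay":0,"az":0,"x":-0.0035,"y":0,"z":-0.002,"fingers":0},{"ax":0,"ay":0,"az":0,"x":0,"y":0,"z":0,"fingers":0}]' 25
python3 -m inch '[{"ax":0,"ay":0,"az":0,"x":0,"y":0,"z":0,"fingers":0.03},{"ax":0,"ay":0,"az":0,"x":0,"y":0,"z":0,"fingers":0.03},{"ax":0,"ay":0,"az":0,"x":-0.0065,"y":0,"z":-0.00375,"fingers":0.03},{"ax":0,"ay":0,"az":0,"x":-0.0065,"y":0,"z":-0.00375,"fingers":0.03},{"ax":0,"ay":0,"az":0,"x":0,"y":0,"z":0,"fingers":0.03},{"ax":0,"ay":0,"az":0,"x":0,"y":0,"z":0,"fingers":0},{"ax":0,"ay":0,"az":0,"x":0,"y":0,"z":0,"fingers":0},{"ax":0,"ay":0,"az":0,"x":0,"y":0,"z":0,"fingers":0},{"ax":0,"ay":0,"az":0,"x":0,"y":0,"z":0,"fingers":0}]' 40
python3 st.py
python3 - <<'E'
from rig import read_camera
import cv2,numpy as np
c=read_camera("side"); cv2.imwrite("pics/g4.png",cv2.resize(c["color"][200:390,190:420],(690,570)));np.savez("side4.npz",**c)
E
```

```text
time_s: 9.62
ee_pos: [0.4824, 0.0804, 0.1277]
tcp_rot: [-3.142, -0.523, 1.508]
contact_force: [-3.0, -3.5, 6.4]
opening: 0.0155
gripper_force: 24.9
time_s: 10.75
ee_pos: [0.4809, 0.0666, 0.1278]
tcp_rot: [-3.141, -0.524, 1.51]
contact_force: [-2.5, -0.7, 2.5]
opening: 0.0149
gripper_force: 40.0
t 10.75 tcp [0.4809 0.0666 0.1278] grasp [0.4827 0.0971 0.075 ] tool x [0.053  0.8645 0.4999] y [ 0.9981 -0.0609 -0.0005] z [ 0.03    0.499  -0.8661] F [-2.5 -0.7  2.5] op 0.014887167502746221 q [ 0.79  0.69 -0.96  2.08  0.06  0.56 -0.14]
```

View pics/g4.png

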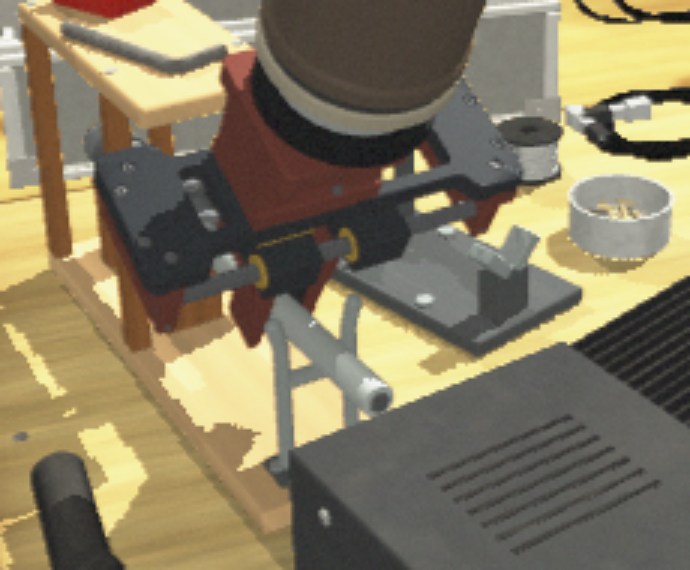

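The rod rests in the U with its tip near (316,333). Now the last pull of about 15 mm, then straight up.

```bash
python3 -m inch '[{"ax":0,"ay":0,"az":0,"x":-0.0063,"y":0,"z":-0.0036,"fingers":0},{"ax":0,"ay":0,"az":0,"x":-0.0063,"y":0,"z":-0.0036,"fingers":0},{"ax":0,"ay":0,"az":0,"x":0,"y":0,"z":0,"fingers":0},{"ax":0,"ay":0,"az":0,"x":0,"y":0,"z":0,"fingers":0}]' 50
python3 st.py
python3 - <<'E'
from h import *
from rig import read_camera
S=load("side4");print("tip before pull",plane(S,(315.7,332.7),.0735),depth(S,(315.7,332.7)))
c=read_camera("side");np.savez("side5.npz",**c)
E
```

```text
time_s: 11.3
ee_pos: [0.4808, 0.0514, 0.1277]
tcp_rot: [3.141, -0.523, 1.508]
contact_force: [0.3, -0.4, 0.4]
opening: 0.0147
gripper_force: 49.9
t 11.3 tcp [0.4808 0.0514 0.1277] grasp [0.4827 0.0818 0.0749] tool x [0.0543 0.8645 0.4998] y [ 0.998  -0.0629  0.0005] z [ 0.0319  0.4987 -0.8662] F [ 0.3 -0.4  0.4] op 0.014700949677413597 q [ 0.82  0.7  -0.96  2.08  0.06  0.58 -0.12]
tip before pull [ 4.77593891e-01 -2.25335816e-04  7.35000000e-02] [4.77752094e-01 1.72500597e-05 7.33048048e-02]
```

```bash
python3 -m inch '[{"ax":0,"ay":0,"az":0,"x":0.0025,"y":0,"z":-0.0043,"fingers":0},{"ax":0,"ay":0,"az":0,"x":0,"y":0,"z":0,"fingers":0}]' 50
python3 st.py
```

```text
time_s: 11.6
ee_pos: [0.4805, 0.0522, 0.1331]
tcp_rot: [3.141, -0.524, 1.51]
contact_force: [0.2, -0.1, -1.1]
opening: 0.015
gripper_force: 49.9
t 11.6 tcp [0.4805 0.0522 0.1331] grasp [0.4824 0.0826 0.0803] tool x [0.0528 0.8644 0.5   ] y [ 0.9981 -0.0613  0.0006] z [ 0.0311  0.499  -0.866 ] F [ 0.2 -0.1 -1.1] op 0.01502305490659081 q [ 0.82  0.69 -0.97  2.08  0.06  0.59 -0.12]
```

```bash
python3 -m inch '[{"ax":0,"ay":0,"az":0,"x":0.01,"y":0,"z":-0.0173,"fingers":0},{"ax":0,"ay":0,"az":0,"x":0.01,"y":0,"z":-0.0173,"fingers":0},{"ax":0,"ay":0,"az":0,"x":-0.0174,"y":0,"z":-0.01,"fingers":0},{"ax":0,"ay":0,"az":0,"x":-0.0174,"y":0,"z":-0.01,"fingers":0},{"ax":0,"ay":0,"az":0,"x":0.0175,"y":0,"z":-0.0303,"fingers":0},{"ax":0,"ay":0,"az":0,"x":0.0175,"y":0,"z":-0.0303,"fingers":0},{"ax":0,"ay":0,"az":0,"x":0,"y":0,"z":0,"fingers":0}]' 50
python3 st.py
python3 - <<'E'
from rig import read_camera
from h import *
import cv2
for n in("side","top"):
    c=read_camera(n);np.savez(n+"6.npz",**c);cv2.imwrite(f"pics/{n}6.png",c["color"])
a=cv2.resize(load("side6")["color"][180:400,200:420],(400,400));b=cv2.resize(load("top6")["color"][190:390,240:440],(400,400))
cv2.imwrite("pics/c6.png",np.hstack([a,b]))
E
```

```text
time_s: 12.48
ee_pos: [0.4789, 0.0121, 0.2443]
tcp_rot: [3.137, -0.522, 1.511]
contact_force: [0.5, -0.4, -2.2]
opening: 0.0148
gripper_force: 49.9
t 12.47 tcp [0.4789 0.0121 0.2443] grasp [0.4809 0.0424 0.1915] tool x [0.0518 0.8651 0.4988] y [ 0.9981 -0.0618  0.0036] z [ 0.034   0.4977 -0.8667] F [ 0.5 -0.4 -2.2] op 0.014829764881548675 q [ 1.03  0.54 -1.12  1.98 -0.05  0.86 -0.05]
```

View pics/c6.png

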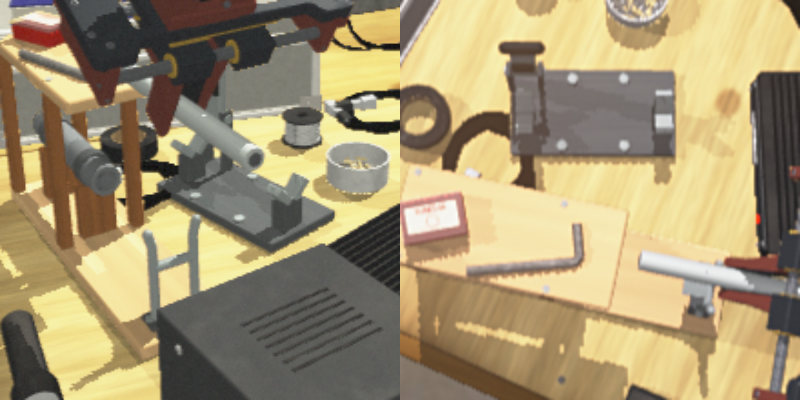

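The rod is held level and free of everything. In the side view its tip is near (339,267), and in the top view its tail is near (360,320). Now I'll refine the clamp pose from depth.

```bash
cat > cl.py <<'E'
from h import *
import cv2
np.set_printoptions(precision=4,suppress=True)
def cloud(n):
    c=load(n);v,u=np.mgrid[:480,:640];z=c["range_z"];P=np.stack([(u-c["mtx"][0,2])/c["mtx"][0,0]*z,(v-c["mtx"][1,2])/c["mtx"][1,1]*z,z],-1)
    X=(P-c["t"])@c["R"]; X[z==0]=np.nan; return X
E
python3 - <<'E'
from cl import *
for n in("top0","side0","top6"):
    X=cloud(n).reshape(-1,3)
    near=X[(abs(X[:,0]-.63)<.1)&(abs(X[:,1]-.174)<.11)]
    b=near[(near[:,2]>.0065)&(near[:,2]<.0135)]
    d=b[np.linalg.norm(b[:,:2]-[.63,.174],axis=1)<.1]
    r=cv2.minAreaRect(d[:,:2].astype(np.float32)); print(n,len(d),"rect",np.round(r[0],4),np.round(r[1],4),r[2],"table z",np.nanmedian(near[abs(near[:,2])<.006,2]))
    for lo,hi in((.044,.050),(.050,.056)):
        t=near[(near[:,2]>lo)&(near[:,2]<hi)]
        for ang in(8.5,):
            a=np.radians(ang);o=np.array([.621,.174]);q=(t[:,:2]-o)@np.array([[np.cos(a),-np.sin(a)],[np.sin(a),np.cos(a)]])
            for s in(-1,1):
                m=q[(abs(q[:,1]-s*.065)<.014)&(abs(q[:,0])<.025)]
                if len(m)>3: print(lo,s,len(m),"x hist",np.histogram(m[:,0],bins=np.arange(-.024,.025,.004))[0],"pct",np.percentile(m,[2,50,98],axis=0).ravel())
S,T=load("side6"),load("top6")
print("tip",[depth(S,(339.2+i,266.9+j)) for i,j in((-3,0),(0,-3),(0,0))],plane(S,(339.2,266.9),.19))
print("tail",plane(T,(360,319.5),.19),[depth(T,(360+i,319.5)) for i in(2,5)])
E
```

```text
top0 2780 rect [0.6433 0.1872] [0.1452 0.1818] 21.905677795410156 table z -0.001082507839138997
0.044 -1 75 x hist [ 0  0 13  3 16  7  0  0 11 16  5  4] pct [-0.0153 -0.0712 -0.003  -0.064   0.0227 -0.0566]
0.044 1 81 x hist [ 0  0 12  6 10  9  1  0  8 19  7  2] pct [-0.0156  0.0586  0.01    0.0663  0.0246  0.0738]
0.05 -1 46 x hist [ 0  0 12  9  0  0  0  0  0  1 17  7] pct [-0.0155 -0.0717  0.0163 -0.0642  0.0224 -0.0562]
0.05 1 54 x hist [ 0  0 11 13  2  0  0  0  0  0 17  9] pct [-0.0143  0.0585  0.0161  0.0659  0.024   0.0736]
side0 2039 rect [0.6283 0.1756] [0.149  0.1817] 36.876625061035156 table z 0.000433589492797761
0.044 -1 80 x hist [ 0 12  5  5  4  0  0  9 30  9  5  1] pct [-0.0191 -0.0745  0.0088 -0.0706  0.0183 -0.0589]
0.044 1 67 x hist [ 0  7 11  6  1  1  0  2 18 16  4  1] pct [-0.0177  0.0553  0.0093  0.0596  0.0192  0.0718]
0.05 -1 72 x hist [ 2 20 15  0  0  0  0  0  3 24  8  0] pct [-0.0202 -0.0735 -0.0133 -0.0664  0.0175 -0.0582]
0.05 1 49 x hist [ 1  7 14  2  0  0  0  0  0 12 13  0] pct [-0.0194  0.0563  0.0127  0.0631  0.018   0.0716]
top6 2806 rect [0.6429 0.187 ] [0.1435 0.1828] 22.19039535522461 table z -0.001065663661991722
0.044 -1 75 x hist [ 0  0 13  2 13  8  0  0 12 15  6  6] pct [-0.0153 -0.0709  0.01   -0.0645  0.0228 -0.0568]
0.044 1 80 x hist [ 0  0 12  2 10  8  1  0  9 17 12  2] pct [-0.0156  0.0588  0.0118  0.0679  0.0247  0.0738]
0.05 -1 45 x hist [ 0  0 12 12  0  0  0  0  0  1 15  5] pct [-0.0144 -0.0715 -0.0082 -0.0636  0.0222 -0.0559]
0.05 1 54 x hist [ 0  0 14 15  1  0  0  0  0  0 14  8] pct [-0.0142  0.0585 -0.0084  0.0659  0.024   0.0736]
tip [array([ 0.4708, -0.0551,  0.1907]), array([ 0.4753, -0.0546,  0.1928]), array([ 0.4755, -0.0542,  0.1889])] [ 0.4743 -0.0559  0.19  ]
tail [0.4854 0.1251 0.19  ] [array([0.4856, 0.1225, 0.1948]), array([0.4863, 0.118 , 0.1947])]
```

```bash
python3 -m inch '[{"ax":0,"ay":0,"az":0,"x":0.01,"y":0.03,"z":-0.0173,"fingers":0},{"ax":0,"ay":0,"az":0,"x":0,"y":0.04,"z":0,"fingers":0},{"ax":3,"ay":0,"az":-5.2,"x":0,"y":0.03,"z":0,"fingers":0},{"ax":3,"ay":0,"az":-5.2,"x":0,"y":0.03,"z":0,"fingers":0},{"ax":4.33,"ay":0,"az":2.5,"x":0,"y":0,"z":0,"fingers":0},{"ax":4.33,"ay":0,"az":2.5,"x":0,"y":0,"z":0,"fingers":0},{"ax":0,"ay":0,"az":0,"x":0,"y":0,"z":0,"fingers":0}]' 50
python3 st.py 0.6215 0.1818 0.100
python3 - <<'E'
from h import *
from rig import sense
R=Ro.from_euler("xyz",sense()["tcp_rot"]).as_matrix(); d=R@np.array([.866,0,.5]);print("rod dir (want -.148 .989 0)",d); print("down in tool",R.T@[0,0,-1])
E
```

```text
time_s: 13.45
ee_pos: [0.6078, 0.0079, 0.2604]
tcp_rot: [-2.938, -0.516, 1.619]
contact_force: [0.4, 0.1, -1.5]
opening: 0.0152
gripper_force: 49.9
t 13.45 tcp [0.6078 0.0079 0.2604] grasp [0.594  0.0367 0.2084] tool x [-0.0419  0.869   0.4931] y [ 0.9735  0.1466 -0.1757] z [-0.2249  0.4726 -0.8521] F [ 0.4  0.1 -1.5] op 0.01517640784141704 q [ 0.69  0.78 -0.96  1.49  0.09  1.32 -0.09]
grasp shift in tool axes [0.0715 0.067  0.1547]
rod dir (want -.148 .989 0) [-1.48773339e-01  9.88848582e-01  9.87932890e-04]
down in tool [-0.49309207  0.17565494  0.8520596 ]
```

```bash
python3 -m inch '[{"ax":0,"ay":0,"az":0,"x":0.0417,"y":0.016,"z":0.0208,"fingers":0},{"ax":0,"ay":0,"az":0,"x":0.0417,"y":0.016,"z":0.0208,"fingers":0},{"ax":0,"ay":0,"az":0,"x":0.0417,"y":0.016,"z":0.0208,"fingers":0},{"ax":0,"ay":0,"az":0,"x":-0.0178,"y":0.0063,"z":0.0308,"fingers":0},{"ax":0,"ay":0,"az":0,"x":-0.0178,"y":0.0063,"z":0.0308,"fingers":0},{"ax":0,"ay":0,"az":0,"x":-0.0178,"y":0.0063,"z":0.0308,"fingers":0},{"ax":0,"ay":0,"az":0,"x":0,"y":0,"z":0,"fingers":0}]' 50
python3 st.py 0.6215 0.1818 0.054
python3 - <<'E'
from rig import read_camera
from cl import *
for n in("side","top"):
    c=read_camera(n);np.savez(n+"7.npz",**c)
a=cv2.resize(load("side7")["color"][180:400,230:450],(400,400));b=cv2.resize(load("top7")["color"][160:310,260:410],(400,400))
cv2.imwrite("pics/c7.png",np.hstack([a,b]))
E
```

```text
time_s: 14.32
ee_pos: [0.6337, 0.1513, 0.1508]
tcp_rot: [-2.936, -0.514, 1.617]
contact_force: [0.3, 1.0, -1.8]
opening: 0.0148
gripper_force: 49.9
t 14.32 tcp [0.6337 0.1513 0.1508] grasp [0.6199 0.18   0.0988] tool x [-0.0399  0.8697  0.492 ] y [ 0.9733  0.1453 -0.1779] z [-0.2262  0.4717 -0.8522] F [ 0.3  1.  -1.8] op 0.014797153816038357 q [ 0.44  0.92 -0.9   1.52  0.15  1.07 -0.24]
grasp shift in tool axes [-0.0206  0.0098  0.0387]
```

```bash
python3 -m inch '[{"ax":0,"ay":0,"az":0,"x":-0.0068,"y":0.0033,"z":0.0129,"fingers":0},{"ax":0,"ay":0,"az":0,"x":-0.0068,"y":0.0033,"z":0.0129,"fingers":0},{"ax":0,"ay":0,"az":0,"x":-0.0068,"y":0.0032,"z":0.0129,"fingers":0},{"ax":0,"ay":0,"az":0,"x":0,"y":0,"z":0,"fingers":0}]' 50
python3 st.py 0.6215 0.1818 0.050
python3 - <<'E'
from rig import read_camera
from cl import *
for n in("side","top"):
    c=read_camera(n);np.savez(n+"8.npz",**c)
    X=cloud(n+"8").reshape(-1,3);a=np.radians(8.5);o=np.array([.6226,.1742]);q=(X[:,:2]-o)@np.array([[np.cos(a),-np.sin(a)],[np.sin(a),np.cos(a)]])
    for lo,hi in((-.1,-.074),(-.056,-.04),(.04,.056),(.074,.1)):
        m=(q[:,1]>lo)&(q[:,1]<hi)&(abs(q[:,0])<.022)&(X[:,2]>.045)&(X[:,2]<.072)
        if m.sum()>3: print(n,lo,hi,m.sum(),"y min/max",q[m,1].min(),q[m,1].max(),"x pct",np.percentile(q[m,0],[3,50,97]),"z top",np.percentile(X[m,2],97))
E
```

```text
time_s: 14.92
ee_pos: [0.6365, 0.154, 0.1077]
tcp_rot: [-2.938, -0.515, 1.618]
contact_force: [0.5, -0.3, -0.7]
opening: 0.0147
gripper_force: 49.9
t 14.93 tcp [0.6365 0.154  0.1077] grasp [0.6228 0.1828 0.0557] tool x [-0.0407  0.8695  0.4923] y [ 0.9736  0.1453 -0.1761] z [-0.2246  0.4721 -0.8525] F [ 0.5 -0.3 -0.7] op 0.014714437934401659 q [ 0.42  0.97 -0.88  1.53  0.18  1.01 -0.23]
grasp shift in tool axes [-0.0036 -0.0004  0.0047]
side -0.1 -0.074 118 y min/max -0.09089226845025407 -0.07428344598520248 x pct [-0.0082 -0.0038  0.0053] z top 0.06063446599719028
side -0.056 -0.04 76 y min/max -0.05594540003213219 -0.0400545834731091 x pct [-0.0078 -0.0048  0.0024] z top 0.061462014430085934
side 0.04 0.056 69 y min/max 0.0401482383727163 0.05595721983688756 x pct [-0.0153 -0.0053  0.0021] z top 0.06262491066282962
side 0.074 0.1 52 y min/max 0.07454130927988371 0.08972647402317595 x pct [-0.0083 -0.0055  0.0017] z top 0.06229592842407888
top -0.1 -0.074 17 y min/max -0.08769914361640978 -0.07767228071600396 x pct [-0.0034 -0.0015  0.0022] z top 0.0595956995323013
top 0.04 0.056 80 y min/max 0.04002768276075299 0.0548706017138138 x pct [-0.0047  0.0014  0.0095] z top 0.06290169931174382
top 0.074 0.1 88 y min/max 0.07482854021435992 0.09173404093839987 x pct [-0.0049  0.0013  0.0094] z top 0.0640294961093562
```

```bash
python3 -m inch '[{"ax":0,"ay":0,"az":0,"x":-0.0012,"y":0,"z":0.0022,"fingers":0},{"ax":0,"ay":0,"az":0,"x":-0.0012,"y":0,"z":0.0022,"fingers":0},{"ax":0,"ay":0,"az":0,"x":0,"y":0,"z":0,"fingers":0}]' 50
python3 st.py 0.6215 0.1818 0.050
```

```text
time_s: 15.4
ee_pos: [0.6364, 0.1543, 0.1049]
tcp_rot: [-2.941, -0.515, 1.619]
contact_force: [0.0, -1.0, 1.1]
opening: 0.0149
gripper_force: 50.0
t 15.4 tcp [0.6364 0.1543 0.1049] grasp [0.6229 0.1831 0.0529] tool x [-0.0418  0.8693  0.4926] y [ 0.9741  0.1451 -0.1733] z [-0.2221  0.4726 -0.8529] F [ 0.  -1.   1.1] op 0.014940136922196166 q [ 0.42  0.97 -0.87  1.53  0.18  1.   -0.23]
grasp shift in tool axes [-0.0025 -0.001   0.0022]
```

```bash
python3 -m inch '[{"ax":0,"ay":0,"az":0,"x":-0.0015,"y":-0.0005,"z":0.0026,"fingers":0},{"ax":0,"ay":0,"az":0,"x":0,"y":0,"z":0,"fingers":0}]' 50
python3 st.py 0.6215 0.1818 0.050
python3 -m inch '[{"ax":0,"ay":0,"az":0,"x":-0.0005,"y":0,"z":0.0009,"fingers":0},{"ax":0,"ay":0,"az":0,"x":0,"y":0,"z":0,"fingers":0}]' 50
python3 st.py 0.6215 0.1818 0.050
```

```text
time_s: 15.65
ee_pos: [0.6363, 0.1543, 0.1044]
tcp_rot: [-2.943, -0.516, 1.619]
contact_force: [-2.1, -4.9, 15.1]
opening: 0.0149
gripper_force: 50.0
t 15.65 tcp [0.6363 0.1543 0.1044] grasp [0.6228 0.1832 0.0524] tool x [-0.0418  0.8687  0.4936] y [ 0.9745  0.1444 -0.1716] z [-0.2204  0.4739 -0.8526] F [-2.1 -4.9 15.1] op 0.014939112835002322 q [ 0.42  0.97 -0.87  1.53  0.18  1.   -0.23]
grasp shift in tool axes [-0.0024 -0.0011  0.0016]
time_s: 15.9
ee_pos: [0.6363, 0.1544, 0.1043]
tcp_rot: [-2.943, -0.517, 1.619]
contact_force: [-2.9, -7.3, 21.6]
opening: 0.0149
gripper_force: 50.0
t 15.9 tcp [0.6363 0.1544 0.1043] grasp [0.6229 0.1833 0.0523] tool x [-0.042   0.8685  0.4939] y [ 0.9746  0.1444 -0.1712] z [-0.22    0.4741 -0.8525] F [-2.9 -7.3 21.6] op 0.014873284030519254 q [ 0.42  0.97 -0.88  1.53  0.18  1.   -0.23]
grasp shift in tool axes [-0.0024 -0.0011  0.0016]
```

```bash
python3 -m inch '[{"ax":0,"ay":0,"az":0,"x":0.0008,"y":0,"z":-0.0014,"fingers":0},{"ax":0,"ay":0,"az":0,"x":0,"y":0,"z":0,"fingers":0.02},{"ax":0,"ay":0,"az":0,"x":0,"y":0,"z":0,"fingers":0.04},{"ax":0,"ay":0,"az":0,"x":0,"y":0,"z":0,"fingers":0.04},{"ax":0,"ay":0,"az":0,"x":0,"y":0,"z":0,"fingers":0.04}]' 50
python3 -m inch '[{"ax":0,"ay":0,"az":0,"x":0,"y":0,"z":-0.02,"fingers":0.04},{"ax":0,"ay":0,"az":0,"x":0,"y":0,"z":-0.05,"fingers":0.04},{"ax":0,"ay":0,"az":0,"x":0,"y":0,"z":-0.06,"fingers":0.04},{"ax":0,"ay":0,"az":0,"x":0,"y":0,"z":0,"fingers":0.04}]'
python3 st.py
cat > rod.py <<'E'
from rig import read_camera
from cl import *
a=np.radians(8.5);o=np.array([.6226,.1742]);Rm=np.array([[np.cos(a),-np.sin(a)],[np.sin(a),np.cos(a)]])
for n in("side","top"):
    c=read_camera(n);np.savez(n+"9.npz",**c)
    X=cloud(n+"9").reshape(-1,3);q=(X[:,:2]-o)@Rm
    for lo,hi in((-.1,-.075),(-.055,-.03),(-.03,0),(0,.03),(.03,.055),(.074,.1)):
        m=(q[:,1]>lo)&(q[:,1]<hi)&(abs(q[:,0])<.02)&(X[:,2]>.04)&(X[:,2]<.072)
        if m.sum()>3: print(n,lo,hi,m.sum(),"y",q[m,1].min(),q[m,1].max(),"x",np.percentile(q[m,0],[3,97]),"z top",np.percentile(X[m,2],95))
    m=(X[:,2]>.09)&(X[:,2]<.16)&(abs(q[:,0]-.037)<.03)&(abs(q[:,1]-.065)<.03)
    if m.sum(): print("arm",m.sum(),[(z,np.median(q[m&(abs(X[:,2]-z)<.006),0])) for z in(.1,.115,.13,.141)],"top z",X[m,2].max())
E
python3 rod.py
```

```text
time_s: 16.52
ee_pos: [0.6354, 0.1541, 0.102]
tcp_rot: [-2.94, -0.515, 1.619]
contact_force: [-0.8, -0.1, 0.5]
opening: 0.0396
gripper_force: 0.0
time_s: 17.02
ee_pos: [0.6678, 0.0897, 0.2185]
tcp_rot: [-2.95, -0.514, 1.618]
contact_force: [0.5, 0.5, -0.5]
opening: 0.0403
gripper_force: 0.0
t 17.02 tcp [0.6678 0.0897 0.2185] grasp [0.6548 0.1186 0.1664] tool x [-0.041   0.8698  0.4917] y [ 0.9763  0.1396 -0.1656] z [-0.2127  0.4732 -0.8549] F [ 0.5  0.5 -0.5] op 0.04030251026987369 q [ 0.5   0.88 -0.92  1.38  0.13  1.24 -0.18]
side -0.1 -0.075 114 y -0.09084095829280349 -0.07503729837933279 x [-0.0084  0.0052] z top 0.05824439235712707
side -0.055 -0.03 110 y -0.05446008606720398 -0.030061070261989363 x [-0.009   0.0025] z top 0.058507263696395716
side -0.03 0 124 y -0.029964362992587878 -0.00029442913798630654 x [-0.0086  0.0023] z top 0.05818512976456246
side 0 0.03 120 y 0.000204828652929523 0.029725516806230885 x [-0.0082  0.0026] z top 0.05840305105917651
side 0.03 0.055 92 y 0.03005062941074958 0.05450858851721834 x [-0.0087  0.0031] z top 0.05824137502694446
side 0.074 0.1 55 
[... 439 characters left out ...]
7608 -0.0300454837380578 x [-0.0056  0.0088] z top 0.058221490199229044
top -0.03 0 128 y -0.028651945961762296 -0.0005445151365718544 x [-0.0046  0.0087] z top 0.058229873969337674
top 0 0.03 128 y 0.0010954021234141902 0.02900100868454905 x [-0.0048  0.0085] z top 0.058536036263474985
top 0.03 0.055 112 y 0.03080097555076615 0.05492733550193062 x [-0.0044  0.0086] z top 0.058307634141118725
top 0.074 0.1 82 y 0.07505730474562763 0.09213377681110756 x [-0.0045  0.0088] z top 0.05821445300869125
arm 264 [(0.1, np.float64(0.029318168164590618)), (0.115, np.float64(0.033087336007142594)), (0.13, np.float64(0.033376557072025)), (0.141, np.float64(0.03730274611329695))] top z 0.14747703059608078
```

The rod is seated: it is level with its top at 58 mm, centred to about 1 mm, and V-aligned. Next I'll turn the hand for the lever and check for tall obstacles.

```bash
python3 -m inch '[{"ax":0,"ay":-10,"az":0,"x":0,"y":0,"z":-0.01,"fingers":0.0},{"ax":0,"ay":-10,"az":0,"x":0,"y":0,"z":-0.01,"fingers":0},{"ax":0,"ay":-10,"az":0,"x":0,"y":0,"z":-0.01,"fingers":0},{"ax":0,"ay":0,"az":-10,"x":0,"y":0,"z":0,"fingers":0},{"ax":0,"ay":0,"az":-10,"x":0,"y":0,"z":0,"fingers":0},{"ax":0,"ay":0,"az":-10,"x":0,"y":0,"z":0,"fingers":0},{"ax":0,"ay":0,"az":-10,"x":0,"y":0,"z":0,"fingers":0},{"ax":0,"ay":0,"az":-10,"x":0,"y":0,"z":0,"fingers":0},{"ax":0,"ay":0,"az":-10,"x":0,"y":0,"z":0,"fingers":0}]'
python3 -m inch '[{"ax":0,"ay":0,"az":-10,"x":0,"y":0,"z":0,"fingers":0},{"ax":0,"ay":0,"az":-10,"x":0,"y":0,"z":0,"fingers":0},{"ax":0,"ay":0,"az":-10,"x":0,"y":0,"z":0,"fingers":0},{"ax":0,"ay":0,"az":0,"x":0,"y":0,"z":0,"fingers":0}]'
cat > lv.py <<'E'
from cl import *
from rig import sense
import sys
a=np.radians(8.5);C=np.array([[np.cos(a),-np.sin(a),0],[np.sin(a),np.cos(a),0],[0,0,1]]);o=np.array([.6226,.1742,0])
s=sense();R=Ro.from_euler("xyz",s["tcp_rot"]).as_matrix();tip=np.array(s["ee_pos"])+.08*R[:,2]
print("tip clamp",C.T@(tip-o),"tool axes in clamp x,y,z cols\n",C.T@R,"F clamp",C.T@np.array(s["contact_force"]),"op",s["opening"],"q",np.round(s["qpos"],2),"t",s["time_s"])
for i in range(1,len(sys.argv),3):
    t=np.array(sys.argv[i:i+3],float); w=o+C@t; print(t,"shift tool",R.T@(w-tip)); tip=w
E
python3 lv.py .072 .068 .21  .072 .068 .118
python3 - <<'E'
from cl import *
for n in("top0","side0"):
    X=cloud(n).reshape(-1,3)
    for x0 in np.arange(.66,.9,.04):
        r=[]
        for y0 in np.arange(.06,.42,.06):
            m=(X[:,0]>x0)&(X[:,0]<x0+.04)&(X[:,1]>y0)&(X[:,1]<y0+.06);r.append(round(float(np.max(X[m,2])),2) if m.sum()>2 else -1)
        print(n,round(x0,2),r)
E
```

```text
time_s: 18.25
ee_pos: [0.6697, 0.084, 0.2393]
tcp_rot: [-3.054, -0.154, 2.767]
contact_force: [0.0, -0.4, -0.3]
opening: 0.0004
gripper_force: 0.0
time_s: 18.75
ee_pos: [0.6699, 0.0838, 0.2393]
tcp_rot: [3.141, -0.177, -2.993]
contact_force: [-0.1, 0.2, 0.1]
opening: 0.0008
gripper_force: 0.0
tip clamp [ 0.0194 -0.0964  0.1605] tool axes in clamp x,y,z cols
 [[-0.9844  0.0002 -0.1759]
 [ 0.      1.      0.0007]
 [ 0.1759  0.0006 -0.9844]] F clamp [-0.0458  0.1759  0.1133] op 0.0007883290874824885 q [ 0.37  0.88 -1.07  1.34  0.67  1.5   1.04] t 18.75
[0.072 0.068 0.21 ] shift tool [-0.0431  0.1644 -0.0579]
[0.072 0.068 0.118] shift tool [-0.0162 -0.0001  0.0906]
top0 0.66 [0.01, 0.01, 0.02, 0.0, 0.16, 0.16]
top0 0.7 [0.0, 0.03, 0.0, 0.0, 0.16, 0.16]
top0 0.74 [0.11, 0.03, 0.03, 0.03, 0.16, 0.16]
top0 0.78 [0.13, 0.08, 0.03, 0.03, 0.14, 0.14]
top0 0.82 [0.25, 0.17, 0.01, 0.02, 0.14, 0.14]
top0 0.86 [0.28, 0.24, 0.1, 0.02, 0.01, 0.14]
side0 0.66 [0.01, 0.01, 0.01, 0.0, 0.15, 0.16]
side0 0.7 [0.03, 0.03, 0.0, 0.0, 0.16, 0.16]
side0 0.74 [0.1, 0.03, 0.03, 0.03, 0.13, 0.16]
side0 0.78 [0.09, 0.1, 0.03, 0.03, 0.13, 0.13]
side0 0.82 [0.25, 0.17, 0.01, 0.13, 0.14, 0.13]
side0 0.86 [0.28, 0.23, 0.1, 0.02, 0.01, 0.13]
```

```bash
python3 -m inch '[{"ax":-8.33,"ay":0,"az":0,"x":-0.0144,"y":0,"z":-0.02,"fingers":0.0},{"ax":-8.33,"ay":0,"az":0,"x":-0.014,"y":0,"z":-0.02,"fingers":0},{"ax":-8.33,"ay":0,"az":0,"x":-0.014,"y":0,"z":-0.02,"fingers":0},{"ax":0,"ay":0,"az":0,"x":0,"y":0,"z":0,"fingers":0}]'
python3 lv.py .072 .07 .21  .072 .07 .12
python3 - <<'E'
from cl import *
import numpy as np
a=np.radians(8.5);C=np.array([[np.cos(a),-np.sin(a)],[np.sin(a),np.cos(a)]]);
X=cloud("top0").reshape(-1,3);q=(X[:,:2]-[.6226,.1742])@C
for x0 in np.arange(-.1,.1,.03):
    m=(q[:,0]>x0)&(q[:,0]<x0+.03)&(X[:,2]>.1)&(q[:,1]>.088)&(q[:,1]<.3); print(round(x0,2),"case ymin",q[m,1].min() if m.any() else None)
E
```

```text
time_s: 19.25
ee_pos: [0.7247, 0.0795, 0.2898]
tcp_rot: [2.706, -0.177, -3.002]
contact_force: [-1.1, 0.1, 0.6]
opening: 0.0004
gripper_force: 0.0
tip clamp [ 0.0745 -0.0748  0.2184] tool axes in clamp x,y,z cols
 [[-0.9843  0.0823 -0.1559]
 [ 0.0087  0.9059  0.4234]
 [ 0.176   0.4154 -0.8924]] F clamp [-1.1082  0.2651  0.632 ] op 0.00035170924523029225 q [ 0.49  1.   -1.2   1.11  0.44  1.54  1.19] t 19.25
[0.072 0.07  0.21 ] shift tool [0.0022 0.1275 0.0692]
[0.072 0.07  0.12 ] shift tool [-0.0158 -0.0374  0.0803]
-0.1 case ymin 0.08831440301034829
-0.07 case ymin 0.1292949881037831
-0.04 case ymin 0.22920073649516898
-0.01 case ymin 0.210884369882037
0.02 case ymin 0.19557719461146622
0.05 case ymin 0.1789621612468942
0.08 case ymin 0.15736805367924125
```

```bash
python3 -m inch '[{"ax":0,"ay":0,"az":0,"x":0.0007,"y":0.0425,"z":0.0231,"fingers":0},{"ax":0,"ay":0,"az":0,"x":0.0007,"y":0.0425,"z":0.0231,"fingers":0},{"ax":0,"ay":0,"az":0,"x":0.0007,"y":0.0425,"z":0.0231,"fingers":0},{"ax":0,"ay":0,"az":0,"x":-0.0053,"y":-0.0125,"z":0.0268,"fingers":0},{"ax":0,"ay":0,"az":0,"x":-0.0053,"y":-0.0125,"z":0.0268,"fingers":0},{"ax":0,"ay":0,"az":0,"x":-0.0053,"y":-0.0125,"z":0.0268,"fingers":0},{"ax":0,"ay":0,"az":0,"x":0,"y":0,"z":0,"fingers":0}]'
python3 lv.py .05 .07 .121 .030 .07 .121 .012 .07 .112 -.004 .07 .098 -.013 .07 .082 -.015 .07 .07
```

```text
time_s: 20.12
ee_pos: [0.6962, 0.226, 0.1897]
tcp_rot: [2.709, -0.179, -2.992]
contact_force: [-0.3, 0.4, -0.4]
opening: 0.0004
gripper_force: 0.0
tip clamp [0.0674 0.0738 0.1182] tool axes in clamp x,y,z cols
 [[-0.9839  0.0735 -0.1627]
 [-0.0013  0.9081  0.4187]
 [ 0.1785  0.4122 -0.8934]] F clamp [-0.2591  0.4108 -0.397 ] op 0.00041540284228085156 q [ 0.33  1.07 -1.16  1.27  0.48  1.29  1.03] t 20.125
[0.05  0.07  0.121] shift tool [ 0.0176 -0.0036 -0.0013]
[0.03  0.07  0.121] shift tool [ 0.0197 -0.0015  0.0033]
[0.012 0.07  0.112] shift tool [ 0.0161 -0.005   0.011 ]
[-0.004  0.07   0.098] shift tool [ 0.0132 -0.0069  0.0151]
[-0.013  0.07   0.082] shift tool [ 0.006  -0.0073  0.0158]
[-0.015  0.07   0.07 ] shift tool [-0.0002 -0.0051  0.011 ]
```

```bash
python3 -m inch '[{"ax":0,"ay":0,"az":0,"x":0.0176,"y":-0.0036,"z":-0.0013,"fingers":0},{"ax":0,"ay":0,"az":0,"x":0.0197,"y":-0.0015,"z":0.0033,"fingers":0},{"ax":0,"ay":0,"az":0,"x":0.008,"y":-0.0025,"z":0.0055,"fingers":0},{"ax":0,"ay":0,"az":0,"x":0.008,"y":-0.0025,"z":0.0055,"fingers":0},{"ax":0,"ay":0,"az":0,"x":0,"y":0,"z":0,"fingers":0}]'
python3 lv.py -.004 .07 .098 -.013 .07 .082 -.015 .07 .07
```

```text
time_s: 20.75
ee_pos: [0.6439, 0.2136, 0.1861]
tcp_rot: [2.706, -0.175, -2.993]
contact_force: [0.1, 0.4, 0.8]
opening: 0.0004
gripper_force: 0.2
tip clamp [0.0142 0.0695 0.1146] tool axes in clamp x,y,z cols
 [[-0.9847  0.0733 -0.1581]
 [-0.0002  0.9067  0.4219]
 [ 0.1743  0.4155 -0.8928]] F clamp [0.1944 0.3739 0.7784] op 0.000397921151478316 q [ 0.41  1.02 -1.18  1.44  0.48  1.2   1.  ] t 20.75
[-0.004  0.07   0.098] shift tool [ 0.015  -0.0078  0.0179]
[-0.013  0.07   0.082] shift tool [ 0.0061 -0.0073  0.0157]
[-0.015  0.07   0.07 ] shift tool [-0.0001 -0.0051  0.011 ]
```

```bash
python3 -m inch '[{"ax":0,"ay":0,"az":0,"x":0.0075,"y":-0.0039,"z":0.009,"fingers":0},{"ax":0,"ay":0,"az":0,"x":0.0075,"y":-0.0039,"z":0.009,"fingers":0},{"ax":0,"ay":0,"az":0,"x":0.003,"y":-0.0037,"z":0.0078,"fingers":0},{"ax":0,"ay":0,"az":0,"x":0.003,"y":-0.0036,"z":0.0078,"fingers":0},{"ax":0,"ay":0,"az":0,"x":0,"y":0,"z":0,"fingers":0}]'
python3 lv.py -.015 .07 .075
python3 - <<'E'
from rig import read_camera
from cl import *
c=read_camera("side");np.savez("side10.npz",**c);d=read_camera("top")
cv2.imwrite("pics/c10.png",np.hstack([cv2.resize(c["color"][170:330,240:400],(400,400)),cv2.resize(d["color"][180:310,260:390],(400,400))]))
E
```

```text
time_s: 21.38
ee_pos: [0.6168, 0.2096, 0.1524]
tcp_rot: [2.706, -0.177, -2.993]
contact_force: [-0.4, 0.2, -0.2]
opening: 0.0003
gripper_force: 0.0
tip clamp [-0.0132  0.0696  0.081 ] tool axes in clamp x,y,z cols
 [[-0.9845  0.074  -0.1593]
 [-0.0001  0.9067  0.4219]
 [ 0.1757  0.4153 -0.8926]] F clamp [-0.3489  0.2819 -0.1684] op 0.00028322341457802684 q [ 0.44  1.03 -1.17  1.54  0.5   1.12  0.98] t 21.375
[-0.015  0.07   0.075] shift tool [ 0.0007 -0.0022  0.0059]
```

```bash
python3 -m inch '[{"ax":0,"ay":0,"az":0,"x":0.0004,"y":-0.0015,"z":0.0037,"fingers":0},{"ax":0,"ay":0,"az":0,"x":0,"y":-0.0015,"z":0.0037,"fingers":0},{"ax":0,"ay":0,"az":0,"x":0,"y":0,"z":0,"fingers":0}]'
python3 lv.py -.02 .07 .072
```

```text
time_s: 21.85
ee_pos: [0.6161, 0.2101, 0.1467]
tcp_rot: [2.705, -0.174, -2.994]
contact_force: [-0.7, -3.9, 8.3]
opening: 0.0005
gripper_force: 4.0
tip clamp [-0.0136  0.0703  0.0753] tool axes in clamp x,y,z cols
 [[-0.9849  0.0738 -0.1565]
 [ 0.0007  0.9062  0.4228]
 [ 0.1731  0.4163 -0.8926]] F clamp [-1.2682 -3.7594  8.2523] op 0.0005202121379948854 q [ 0.44  1.03 -1.17  1.54  0.5   1.1   0.98] t 21.85
[-0.02   0.07   0.072] shift tool [ 0.0057 -0.0021  0.0038]
```

View pics/c10.png

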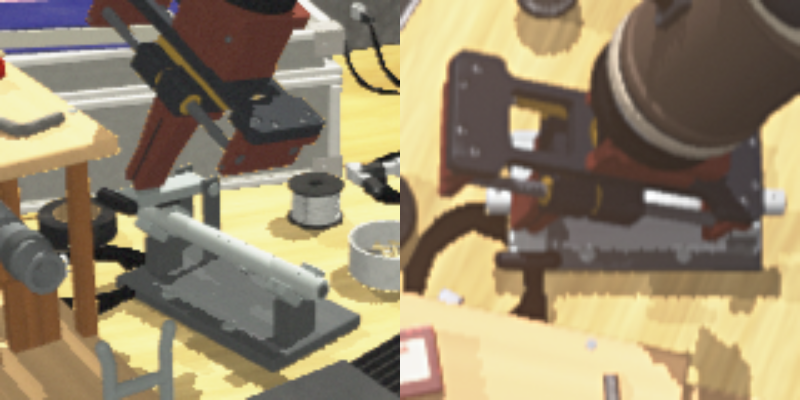

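The lever grip is down (side crop (118,200)) across the seated rod, with the finger on the arm. I'll press a bit more.

```bash
python3 -m inch '[{"ax":0,"ay":0,"az":0,"x":0.0003,"y":-0.0012,"z":0.0027,"fingers":0},{"ax":0,"ay":0,"az":0,"x":0,"y":0,"z":0,"fingers":0}]'
python3 lv.py
python3 -m inch '[{"ax":0,"ay":0,"az":0,"x":0.0003,"y":-0.0006,"z":0.0015,"fingers":0},{"ax":0,"ay":0,"az":0,"x":0,"y":0,"z":0,"fingers":0},{"ax":0,"ay":0,"az":0,"x":0,"y":0,"z":0,"fingers":0}]'
python3 lv.py -.0136 .07 .12  -.0136 .0 .2
```

```text
time_s: 22.1
ee_pos: [0.616, 0.2101, 0.146]
tcp_rot: [2.704, -0.172, -2.995]
contact_force: [-1.6, -9.5, 20.9]
opening: 0.0005
gripper_force: 10.3
tip clamp [-0.0136  0.0704  0.0746] tool axes in clamp x,y,z cols
 [[-0.9852  0.0738 -0.1547]
 [ 0.0014  0.9058  0.4237]
 [ 0.1714  0.4172 -0.8925]] F clamp [-3.0021 -9.1729 20.8563] op 0.000511380296374511 q [ 0.44  1.03 -1.17  1.55  0.5   1.1   0.98] t 22.1
time_s: 22.48
ee_pos: [0.6159, 0.2101, 0.1457]
tcp_rot: [2.704, -0.171, -2.995]
contact_force: [-3.6, -10.5, 28.1]
opening: 0.0004
gripper_force: 13.9
tip clamp [-0.0136  0.0704  0.0743] tool axes in clamp x,y,z cols
 [[-0.9854  0.0739 -0.1534]
 [ 0.0019  0.9056  0.424 ]
 [ 0.1703  0.4176 -0.8926]] F clamp [-5.1475 -9.8693 28.0789] op 0.00035573642495588347 q [ 0.44  1.03 -1.17  1.55  0.5   1.1   0.98] t 22.475
[-0.0136  0.07    0.12  ] shift tool [ 0.0077  0.0187 -0.041 ]
[-0.0136  0.      0.2   ] shift tool [ 0.0135 -0.03   -0.1011]
```

```bash
python3 -m inch '[{"ax":0,"ay":0,"az":0,"x":0.0026,"y":0.0062,"z":-0.0137,"fingers":0},{"ax":0,"ay":0,"az":0,"x":0.0051,"y":0.0125,"z":-0.0273,"fingers":0},{"ax":0,"ay":0,"az":0,"x":0.0045,"y":-0.01,"z":-0.04,"fingers":0},{"ax":0,"ay":0,"az":0,"x":0.0045,"y":-0.03,"z":-0.05,"fingers":0},{"ax":0,"ay":0,"az":0,"x":0,"y":-0.05,"z":-0.03,"fingers":0},{"ax":0,"ay":0,"az":0,"x":0,"y":-0.05,"z":-0.03,"fingers":0},{"ax":0,"ay":0,"az":0,"x":0,"y":-0.05,"z":-0.03,"fingers":0},{"ax":0,"ay":0,"az":0,"x":0,"y":0,"z":0,"fingers":0}]'
python3 lv.py
python3 rod.py
python3 - <<'E'
from cl import *
a=np.radians(8.5);C=np.array([[np.cos(a),-np.sin(a)],[np.sin(a),np.cos(a)]])
for n in("side9","top9"):
    X=cloud(n).reshape(-1,3);q=(X[:,:2]-[.6226,.1742])@C
    m=(abs(q[:,1]-.065)<.009)&(X[:,2]>.055)&(X[:,2]<.11)
    print(n,"arm top z by x:",[(round(x,3),round(float(np.percentile(X[m&(abs(q[:,0]-x)<.004),2],90)),4)) for x in(-.041,-.03,-.02,-.01,0,.01,.02) if (m&(abs(q[:,0]-x)<.004)).sum()>2])
def blob(n0,n1):
    A,B=load(n0)["color"].astype(int),load(n1)["color"].astype(int);return abs(A-B).sum(2)
d=blob("top0","top9");print("tape/tin diff",np.median(d[230:268,230:268]),np.median(d[168:205,340:378]))
E
```

```text
time_s: 23.48
ee_pos: [0.6581, -0.0412, 0.2693]
tcp_rot: [2.707, -0.175, -3.003]
contact_force: [0.4, 0.2, 0.2]
opening: 0.0002
gripper_force: 0.0
tip clamp [-0.0091 -0.1845  0.1978] tool axes in clamp x,y,z cols
 [[-0.9846  0.0823 -0.154 ]
 [ 0.0098  0.9064  0.4224]
 [ 0.1743  0.4144 -0.8933]] F clamp [0.463  0.0964 0.1779] op 0.00021046149202827072 q [ 0.75  0.97 -1.24  1.31  0.44  1.51  1.29] t 23.475
side -0.1 -0.075 111 y -0.09145656371652154 -0.07506230076266046 x [-0.0088  0.0056] z top 0.05846599443311326
side -0.055 -0.03 109 y -0.054961613165381375 -0.030444234970579298 x [-0.0089  0.0024] z top 0.05866944627900398
side -0.03 0 128 y -0.029663717669493002 -0.00017991207851064458 x [-0.0085  0.002 ] z top 0.058363478245780476
side 0 0.03 117 y 0.00017421863640900264 0.02963926290446862 x [-0.0083  0.0029] z top 0.05867710408701277
side 0.03 0.055 161 y 0.030220248150367605 0.054912718666292645 x [-0.0149  0.0149] z top 0.07009825518661145
side 0.074 0.1 4 y 0.07402392841596193 0.07540116049327825 x [-0.0092  0.0146] z top 0.07148222419791794
top -0.1 -0.075 59 y -0.088302453
[... 211 characters left out ...]
8930497460760336 -0.00047310440141519147 x [-0.0046  0.0089] z top 0.05819211428714703
top 0 0.03 127 y 0.0011466337007657393 0.028982699509763853 x [-0.0046  0.0085] z top 0.05753289880745484
top 0.03 0.055 112 y 0.030812445439242706 0.054941748946437705 x [-0.0048  0.0087] z top 0.05815589423688352
top 0.074 0.1 103 y 0.07435680775490346 0.09222792698451328 x [-0.0171  0.0161] z top 0.0713175116367743
side9 arm top z by x: [(-0.041, 0.0732), (-0.03, 0.0727), (-0.02, 0.0726), (-0.01, 0.0723), (0, 0.0722), (0.01, 0.0716), (0.02, 0.0721)]
top9 arm top z by x: [(-0.041, 0.0728), (-0.03, 0.0719), (-0.02, 0.0716), (-0.01, 0.071), (0, 0.0715), (0.01, 0.0719), (0.02, 0.0719)]
tape/tin diff 2.0 1.0
```

```bash
python3 -c "
from rig import finish_job
print(finish_job())"
```

```text
the job is handed in; nothing more can be done
None
```

I handed the job in at about 23.5 s: the rod was drawn fully out and lies level and centred to about 1–2 mm in both V-blocks, the clamp arm is closed level on it, and the robot touches nothing. The camera check before hand-in showed the tape roll and screw tin unmoved; the judge's verdict was not reported.

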